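# Dispense two amber bottles from the gravity dispenser

## Task

An order calls for two amber bottles. Dispense them from the amber dispenser one at a time: press its blue plate all the way down with a fingertip until a bottle rolls out under the red gate, let the lever come right back up, then press again for the second. Let the bottles roll by themselves and work the gate only by its lever: do not touch or lift the bottles or the gate, leave the other dispenser and the things on the table alone, and finish with the gate shut behind exactly two bottles in the tray.

Things in the scene. Friction and masses are not known exactly. Their poses are not given: they have to be found in the camera images.
- disp_amber: Dispenser of amber bottles (all sizes in mm): metal chute, 232 long, 78 wide, on a grey base 236 x 100, fixed. Origin on the table below the lever's pivot; x runs uphill along it, away from the robot, y left, z up. The floor falls 9 degrees to -x, from 66 above the table at the back (x 68) to 30 at the front lip (x -161, 24 high). From lip to gate (x -82) is the tray, for two bottles.
- disp_white: The other dispenser, alike in every way but stocked with white blue-capped bottles; to be left alone. Same origin and axes as the amber one. Which of the two stands on the left varies.
- lever_amber (a joint): Amber lever, rad: 0 at rest, gate shut; 0.36 with the plate fully down. Red gate on its front end, plate behind. Above about 0.3 the gate clears the first bottle, which rolls into the tray in about 0.6 s; pins hold the next. Sprung: let go, it returns to 0 and the next bottle rolls up. Let go part-way, the gate may sit on a bottle: press again, fully. Takes 3 N on it at first, 6 N at the end.
- plate_amber (a point): Centre of the top of the amber dispenser's blue press plate (36 along the chute, 36 wide, 4 thick), at the chute's right (-y), 61 from its middle line, 66 uphill (x) of the pivot; nothing above or below it. 105 above the table at rest, sloping 10 degrees (uphill end higher); level half-way; 24 lower when fully down, sloping 10 degrees the other way. Moves on an arc about the pivot.
- pivot_amber (a point): Point on the amber lever's level pivot axis (along the dispenser's y), 85 above the table, abreast of the press plate: 61 to the right (-y) of the chute's middle line. Fixed; axes as the dispenser's.
- gate_amber (a point): Middle of the lower edge of the amber dispenser's red gate: a plate across the chute, 68 wide, 22 high (88 wide above), on the lever's front end, 87 downhill of the pivot, and moving with it.
- lever_white (a joint): The same for the white dispenser's lever; not to be pressed.
- plate_white (a point): The same point on the white dispenser's press plate; not to be pressed.
- amber_1: first (at the gate) amber bottle with a white cap and paper label, 36 diameter, 68 long, about 60 g, lying across the chute so that it rolls down it. Origin at its centre; its axes turn as it rolls, y lies along it.
- amber_2: second amber bottle with a white cap and paper label, 36 diameter, 68 long, about 60 g, lying across the chute so that it rolls down it. Origin at its centre; its axes turn as it rolls, y lies along it.
- amber_3: third amber bottle with a white cap and paper label, 36 diameter, 68 long, about 60 g, lying across the chute so that it rolls down it. Origin at its centre; its axes turn as it rolls, y lies along it.
- amber_4: fourth (uppermost) amber bottle with a white cap and paper label, 36 diameter, 68 long, about 60 g, lying across the chute so that it rolls down it. Origin at its centre; its axes turn as it rolls, y lies along it.
- white_1: first (at the gate) white bottle with a blue cap in the other dispenser, same size. Origin at its centre.
- white_2: second white bottle with a blue cap in the other dispenser, same size. Origin at its centre.
- white_3: third white bottle with a blue cap in the other dispenser, same size. Origin at its centre.
- white_4: fourth (uppermost) white bottle with a blue cap in the other dispenser, same size. Origin at its centre.
- carton: yellow and orange medicine carton standing on the table, 40 x 60 x 95 high, loose. Origin under its centre.
- syrup: amber syrup bottle with a white cap standing on the table, 54 diameter, 110 high, loose. Origin under its centre.
- labels: roll of yellow labels lying flat on the table, 76 diameter, 40 high, loose. Origin under its centre.
Mind the look-alikes: they are no part of the job. What is shaped like the amber_2 but green or pink is not meant.

How it is judged:
On the way, in this order (a step that is already met when the one before it is completed fails the run):
1. the first amber bottle is in the tray, the lever is back up and the second bottle is still behind the gate (x of amber_1 in the frame of disp_amber between -0.165 and -0.098 m and y of amber_1 in the frame of disp_amber between -0.03 and 0.03 m and z of amber_1 in the frame of disp_amber below 0.075 m and x of amber_2 in the frame of disp_amber above -0.08 m and value of joint lever_amber below 0.08 rad), for 0.2 s.
2. the second amber bottle is in the tray too, the lever is back up and the third bottle is behind the gate (x of amber_2 in the frame of disp_amber between -0.165 and -0.098 m and y of amber_2 in the frame of disp_amber between -0.03 and 0.03 m and z of amber_2 in the frame of disp_amber below 0.075 m and x of amber_3 in the frame of disp_amber above -0.08 m and value of joint lever_amber below 0.08 rad), for 0.2 s.
At the end, for the whole second after the job is handed in: The first two amber bottles lie at rest (under 30 mm/s) in the amber dispenser's tray, between the lip and the gate; the third and fourth are behind the gate; the lever is back up (joint below 0.08 rad), and the white dispenser is shut with its bottles behind the gate (all of step 2 and x of amber_1 in the frame of disp_amber between -0.165 and -0.098 m and y of amber_1 in the frame of disp_amber between -0.03 and 0.03 m and z of amber_1 in the frame of disp_amber below 0.075 m and x of amber_4 in the frame of disp_amber above -0.08 m and linear speed of each of amber_1, amber_2, amber_3 below 0.03 m/s and x of white_1 in the frame of disp_white above -0.08 m and value of joint lever_white below 0.08 rad); the robot touches nothing.
It fails at once if a third amber bottle gets past the gate (x of any of amber_3, amber_4 in the frame of disp_amber below -0.095 m).
It fails at once if the robot touches a bottle in a dispenser (more than 0.5 N) or the amber gate (more than 1 N) (contact force between any of the fingers, the arm and amber_1 above 0.5 N or contact force between any of the fingers, the arm and amber_2 above 0.5 N or contact force between any of the fingers, the arm and amber_3 above 0.5 N or contact force between any of the fingers, the arm and amber_4 above 0.5 N or contact force between any of the fingers, the arm and white_1 above 0.5 N or contact force between any of the fingers, the arm and white_2 above 0.5 N or contact force between any of the fingers, the arm and white_3 above 0.5 N or contact force between any of the fingers, the arm and white_4 above 0.5 N or contact force between any of the fingers, the arm and lever_amber_c9 above 1 N or contact force between any of the fingers, the arm and lever_amber_c10 above 1 N).
It fails at once if an amber bottle is lifted out of the dispenser (z of any of amber_1, amber_2, amber_3, amber_4 in the frame of disp_amber above 0.115 m).
It fails at once if the white dispenser's lever is pressed (more than 0.12 rad) or one of its bottles is moved by more than 20 mm (value of joint lever_white above 0.12 rad or distance of any of white_1, white_2, white_3, white_4 from where it was at the start of the episode above 0.02 m).
It fails at once if the carton, the syrup bottle or the label roll is moved by more than 15 mm or tipped by more than 0.3 rad (distance of any of carton, syrup, labels from where it was at the start of the episode above 0.015 m or angle between any of carton, syrup, labels's own z axis and vertical above 0.3 rad).
It also fails if it takes over 38 s, if anything falls off the work surface, if the arm or the gripper's body presses on something with over 40 N, if the wrist force passes 120 N, or if a joint passes its speed limit or range.

## Robot

A 6-joint arm with a two-finger parallel gripper is mounted at the origin on the work surface. World frame = base frame: x ahead of the robot, y to its left, z up, the work surface at z = 0. Lengths are in m, angles in rad, forces in N, time in s.
With the tool pointing down it reaches from about 0.375 to 0.9 m from the base axis. Payload 3.1 kg.
Tool frame: the origin (TCP) lies midway between the tips of the shut fingers; the grasp point (between the pads) lies 19 mm behind it; z points along the fingers, y is the line along which they close (so a half turn about z gives the same grasp; the last joint's range is limited). The gripper opens to 87 mm and grips with 3 to 60 N. Pads are 19 mm wide; open, the fingers measure 117 mm over their backs; the gripper's body (75 mm by 190 mm) begins 51 mm behind the grasp point.
Start: joints at [1.091, 0.527, 1.433, -0, 1.181, -0.178], TCP at [0.186, 0.597, 0.223] pointing down, gripper open.
Joint ranges: [-3.08, 3.08], [-0.75, 2.2], [0.22, 2.44], [-1.43, 4.57], [0, 2.65], [-2.85, 2.85]. Speed limits (rad/s): [2.79, 2.79, 3.14, 3.14, 3.14, 3.14].

## Interface

Orientations are given as a unit quaternion [x, y, z, w].
In Python, from rig import status, imaging, order gives the robot as it stands.
- The arm moves only by the tool arm_command, never from a script. Its argument "deltas" is one flat list of numbers, 5 for each row, row after row: the opening, from -1 (shut) to 1 (fully open), so that 0 is half open, then the shift along the tool's x, y, z in m, then the turn about the tool's z in rad. In form: [gripper, tx, ty, tz, roll, gripper, tx, ty, tz, roll, ...]. A call has 1 to 12 rows; each row shifts and turns the commanded pose from where the row before left it, along the tool's axes as they then stand; what a row does not reach is not made up. A row lasts 1/8 s, in which the tool goes at most 62.5 mm and 10.7 degrees, less where a joint would pass 70% of its speed; a pose out of reach is approached as far as the arm can. A call with a gripper value outside its range is refused whole. The fingers move at their own pace and stop on an object; "newtons" is the grip in N (left out, the last holds). Time passes only in rows, so rows that do not move let the fingers close. It gives the time, the measured TCP pose, the force, the opening and the grip force at its end, in the units of the state.
- status.get_obs(): the state, without advancing time (a new reading comes with each control period).
- imaging.camera(name): name is "scene" or "top" or "wrist"; returns (picture, depth): 480x640x3 uint8, red, green, blue; 480x640 float32, m along the optical axis (not along the pixel's ray), 0 where there is no reading.
- imaging.camera_params(name): a dict with "intrinsics" (3x3 intrinsics, pixels), "k1" (the pictures are not rectified: a ray, as slopes to the right and down, at radius r is drawn at 1 + k1 r^2 times it, then the intrinsics apply), "camera_from_world" (4x4, takes a point from world to camera coordinates). Camera axes: x right, y up, looking along -z (the intrinsics and any distortion apply to the point x, -y, -z); pixel columns grow to the right and rows downward; lengths in m; the calibration is good to about 2 mm. A picture is of the moment at which its call begins: read the wrist's pose just before it. camera_params takes no time and is no camera call; for the wrist camera it gives the pose at the moment of the call.
- order.hand_in(): hands the job in; it is judged then, once.
The state is a dict: "time": time; "q": joint angles; "joint_velocities": joint speeds; "joint_torque": joint torques, N m; "position": TCP position; "tool_rot": TCP orientation; "ft_force": force on the tool from outside, world axes, zero at the start; "moment": the same for the moment, N m; "grip_width": finger opening in m; "grip_force": force on a finger pad.
Only numpy, scipy, OpenCV 4.12 (cv2) and the standard library are available. Lean on these libraries where they do the work, as an engineer would, in place of code of your own. Each camera call takes 0.05 s, during which the arm holds its last target. There are 200 camera calls.

## Working session

There is one attempt and no reset: what is moved stays moved. The work goes in short steps, Python scripts to look and compute and a tool call to move; the robot and the scene stay as the last step left them, time stands still between calls to the robot, and variables do not carry over. Pictures are saved under pics/ and viewed, at most 10 in all, crops included, and the job is handed in when it is done.

Besides the shell and the picture viewer there is one more tool, called by a JSON object that holds its "method" and its "body", one argument or row to a line. arm_command: Moves the arm, as the interface text tells. Its arguments: {"type":"object","properties":{"deltas":{"type":"array"},"newtons":{"type":"number"}},"required":["deltas"]}

```bash
mkdir -p pics
cat > h.py <<'E'
import numpy as np, cv2
from rig import status, imaging, order
def pts(name,depth):
    p=imaging.camera_params(name);K=np.array(p["intrinsics"]);k1=p["k1"]
    d=np.array([k1,0,0,0,0.]);T=np.linalg.inv(np.array(p["camera_from_world"]))
    v,u=np.mgrid[:480,:640]
    r=cv2.undistortPoints(np.stack([u,v],-1).reshape(-1,1,2).astype(np.float64),K,d).reshape(480,640,2)
    c=np.stack([r[...,0]*depth,-r[...,1]*depth,-depth],-1)
    return c@T[:3,:3].T+T[:3,3]
E
python3 - <<'E'
from h import *
for n in("scene","top"):
    im,d=imaging.camera(n);cv2.imwrite(f"pics/{n}0.png",im[...,::-1]);np.savez(f"{n}0.npz",im=im,d=d,P=pts(n,d))
    P=pts(n,d);h=cv2.cvtColor(im,cv2.COLOR_RGB2HSV)
    for nm,lo,hi in(("blue",(100,120,50),(130,255,255)),("red",(0,150,80),(6,255,255)),("red2",(174,150,80),(180,255,255))):
        m=cv2.inRange(h,lo,hi);k,l,s,c=cv2.connectedComponentsWithStats(m)
        for i in range(1,k):
            if s[i,4]>40:
                q=P[(l==i)&(d>0)];print(n,nm,s[i],c[i].round(),np.median(q,0).round(3))
print(status.get_obs())
E
```

```text
scene blue [116 109  33  34 461] [131. 123.] [ 0.707 -0.649  0.064]
scene blue [256 181  20  14 105] [265. 188.] [ 0.567 -0.192  0.105]
scene blue [ 594  201   46   94 2124] [624. 253.] [0.014 0.482 0.064]
scene blue [349 286  46  45 467] [372. 308.] [0.579 0.19  0.085]
scene blue [308 290  23  20 185] [319. 300.] [0.655 0.11  0.105]
scene red [   2    0  111   43 2505] [47. 14.] [ 0.689 -1.442 -0.   ]
scene red [  68   81  126   96 1765] [130. 137.] [ 0.755 -0.64   0.005]
scene red [513  94  27  24 345] [525. 106.] [-0.773 -0.144 -0.401]
scene red [ 540  118   86   62 1306] [583. 147.] [-0.77   0.157 -0.401]
scene red [373 266  28  23  46] [386. 277.] [0.498 0.155 0.075]
scene red [  18  292   48   91 1949] [ 40. 337.] [ 1.298 -0.518 -0.399]
scene red [  0 381  55  37 875] [ 23. 397.] [ 1.423 -0.375 -0.399]
top blue [592 144  28  36 715] [606. 161.] [ 0.699 -0.655  0.065]
top blue [ 61 160  21  56 167] [ 71. 188.] [0.666 0.597 0.013]
top blue [266 174  17  17 257] [274. 182.] [0.654 0.108 0.103]
top blue [233 191   9  14  95] [236. 197.] [0.622 0.192 0.095]
top blue [235 207   8  14
[... 642 characters left out ...]
'q': array([ 1.09053174e+00,  5.28358890e-01,  1.43378274e+00, -1.04897110e-05,
        1.18142550e+00, -1.78496960e-01]), 'joint_velocities': array([-0.00152047, -0.00252969, -0.00481546, -0.0004631 , -0.00203182,
       -0.0019231 ]), 'joint_torque': array([ 3.92874508e-04, -4.40988314e+01, -1.77151394e+01,  6.35372777e-02,
        5.34175336e-02, -3.30449438e-05]), 'position': array([0.18541288, 0.59616104, 0.22167557]), 'tool_rot': array([ 1.50309919e-01,  9.88638434e-01, -9.35733425e-04, -3.14738844e-04]), 'ft_force': array([-7.63634532e-05,  1.67307048e-01,  1.05720291e-01]), 'moment': array([ 0.01942022, -0.02394356, -0.01607725]), 'grip_force': 0.0, 'grip_width': 0.08694470976893386}
```

View pics/top0.png

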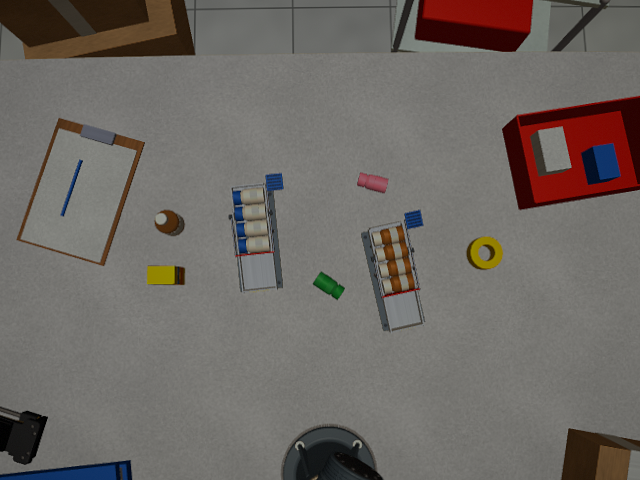

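```bash
python3 -c "
import cv2
i=cv2.imread('pics/top0.png')[160:330,340:500];cv2.imwrite('pics/crop.png',cv2.resize(i,None,fx=3.5,fy=3.5))"
```

```text
(no output)
```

View pics/scene0.png

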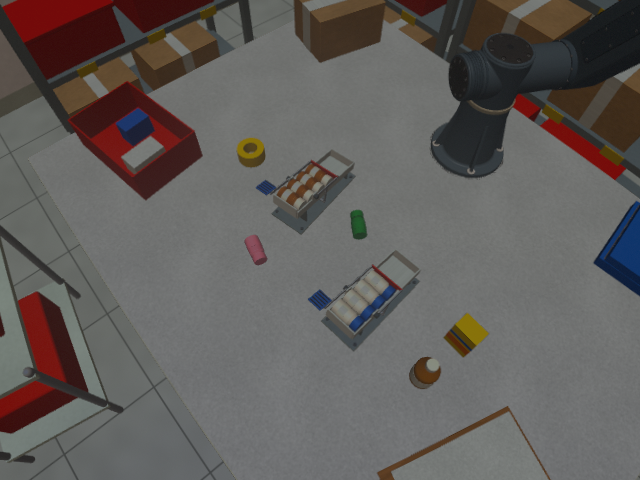

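View pics/crop.png

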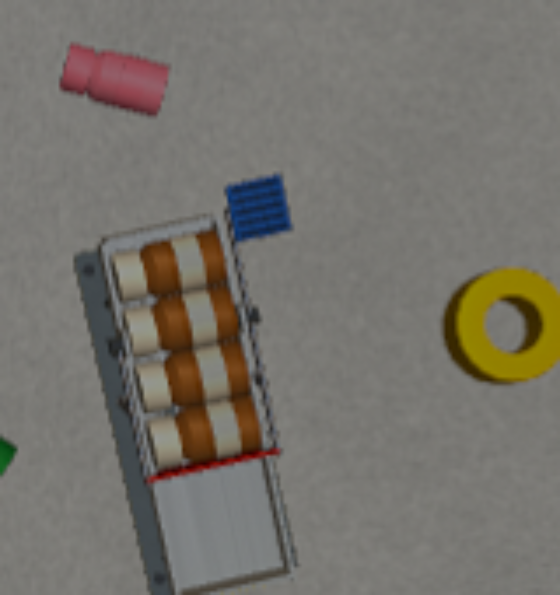

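Blue things that could be mistaken for the plate in the top picture: the white dispenser's plate (274,182), the cube in the red bin (606,161), the pen (71,188) and the white bottles' caps (~238,213). The amber dispenser is the one on the right, with amber bottles at (395,258) and its blue plate at (413,219). The crop confirms it. The plate is at (0.566, -0.195, 0.104), against an expected height of 0.105. The chute's yaw is about 12.7°. The green (328,285) and pink (373,182) bottles are look-alikes to be left alone.

{"method": "arm_command", "body": {
  "deltas": [-1, -0.0375, -0.0403, 0, 0, -1, -0.0375, -0.0403, 0, 0, -1, -0.0375, -0.0403, 0, 0, -1, -0.0375, -0.0403, 0, 0, -1, -0.0375, -0.0403, 0, 0, -1, -0.0375, -0.0403, 0, 0, -1, -0.0375, -0.0403, 0, 0, -1, -0.0375, -0.0403, 0, 0],
  "newtons": 20
}}

```text
time: 1.1
position: [0.3768, 0.1981, 0.2225]
tool_rot: [0.15, 0.989, 0.0, 0.0]
ft_force: [0.6, 0.7, 0.2]
grip_width: 0.0149
grip_force: 0.0
```

{"method": "arm_command", "body": {
  "deltas": [-1, -0.0375, -0.0403, 0, 0, -1, -0.0375, -0.0403, 0, 0, -1, -0.0375, -0.0403, 0, 0, -1, -0.0375, -0.0403, 0, 0, -1, -0.0375, -0.0403, 0, 0, -1, -0.0375, -0.0403, 0, 0, -1, -0.0375, -0.0403, 0, 0, -1, -0.0375, -0.0403, 0, 0, -1, 0, 0, 0, -0.175, -1, 0, 0, 0, -0.175, -1, 0, 0, 0, -0.175, -1, 0, 0, 0, 0]
}}

```text
time: 2.6
position: [0.5666, -0.1972, 0.222]
tool_rot: [-0.11, 0.994, 0.0, -0.0]
ft_force: [-0.3, -0.2, 0.2]
grip_width: 0.0003
grip_force: 0.0
```

Run:
```python
from h import *
from scipy.spatial.transform import Rotation as R
o=status.get_obs();print(o["time"],o["position"],o["ft_force"],R.from_quat(o["tool_rot"]).as_matrix().round(3),o["grip_width"])
im,d=imaging.camera("wrist");P=pts("wrist",d);cv2.imwrite("pics/w1.png",im[...,::-1])
h=cv2.cvtColor(im,cv2.COLOR_RGB2HSV);m=cv2.inRange(h,(100,120,50),(130,255,255));k,l,s,c=cv2.connectedComponentsWithStats(m)
for i in range(1,k):
    if s[i,4]>200:
        q=P[(l==i)&(d>0)];print(s[i],np.median(q,0),q.min(0),q.max(0),cv2.minAreaRect((q[:,:2]*1000).astype(np.float32)))
m=cv2.inRange(h,(0,150,80),(6,255,255));q=P[(m>0)&(d>0)];print(len(q),cv2.minAreaRect((q[:,:2]*1000).astype(np.float32)) if len(q) else 0)
```

```text
2.6 [ 0.56663948 -0.19717877  0.22204897] [-0.25398097 -0.20245605  0.2326989 ] [[-0.976 -0.219 -0.001]
 [-0.219  0.976  0.001]
 [ 0.001  0.001 -1.   ]] 0.0003093616187848378
[ 303  203   44   43 1534] [ 0.56427759 -0.19348306  0.10386997] [ 0.54515834 -0.21306204  0.0988563 ] [ 0.58438632 -0.17406026  0.10904933] ((564.588623046875, -193.32562255859375), (34.43555450439453, 35.04402160644531), 12.051374435424805)
1049 ((530.7381591796875, -347.5514221191406), (107.06046295166016, 515.3984375), 41.554935455322266)
```

View pics/w1.png

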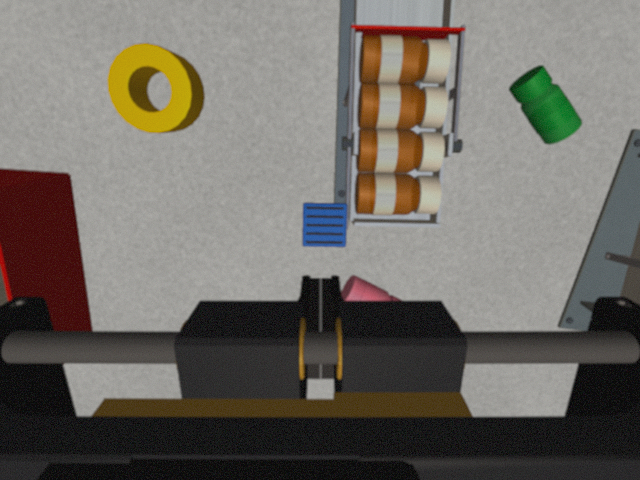

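The wrist picture shows the plate at (325,225) and shut fingers near (322,290), with the roll at (150,88) well clear. The measured plate centre is (0.5646, -0.1934, 0.104). I am about 4 mm outward of it, which keeps me off the chute wall.

{"method": "arm_command", "body": {
  "deltas": [-1, 0, 0, 0.04, 0, -1, 0, 0, 0.04, 0, -1, 0, 0, 0.027, 0, -1, 0, 0, 0, 0]
}}

```text
time: 3.15
position: [0.5653, -0.1962, 0.1133]
tool_rot: [-0.11, 0.994, 0.002, -0.002]
ft_force: [-0.2, 0.1, 0.7]
grip_width: 0.0004
grip_force: 0.0
```

{"method": "arm_command", "body": {
  "deltas": [-1, 0, 0, 0.006, 0, -1, 0, 0, 0.006, 0, -1, 0, 0, 0.006, 0, -1, 0, 0, 0.006, 0, -1, 0, 0, 0.006, 0, -1, 0, 0, 0.003, 0, -1, 0, 0, 0, 0]
}}

```text
time: 4.03
position: [0.5697, -0.1979, 0.0838]
tool_rot: [-0.111, 0.994, -0.001, 0.003]
ft_force: [4.3, 2.5, 6.3]
grip_width: 0.0005
grip_force: 3.6
```

{"method": "arm_command", "body": {
  "deltas": [-1, 0, 0, 0.003, 0, -1, 0, 0, 0, 0]
}}

```text
time: 4.28
position: [0.5696, -0.1979, 0.0813]
tool_rot: [-0.111, 0.994, -0.001, 0.003]
ft_force: [4.0, 1.1, 6.9]
grip_width: 0.0005
grip_force: 4.3
```

Run:
```python
from h import *
o=status.get_obs();print(o["time"],o["position"],o["ft_force"])
im,d=imaging.camera("wrist");a=im[:260,250:510];im,d=imaging.camera("top");b=im[180:340,340:500]
cv2.imwrite("pics/p1.png",np.hstack([cv2.resize(a,(390,390)),cv2.resize(b,(390,390))])[...,::-1])
```

```text
4.275 [ 0.56955693 -0.19788438  0.08126287] [4.02137415 1.14066142 6.86151053]
```

View pics/p1.png

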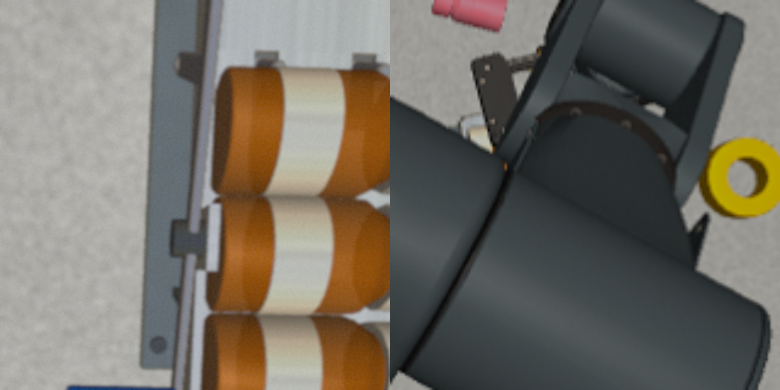

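The wrist view (left half) shows three bottles held by the pins, at about (265,60) onward, and the first has rolled off. The arm hides the dispenser in the top view. I'll hold briefly, then let the lever up.

{"method": "arm_command", "body": {
  "deltas": [-1, 0, 0, 0, 0, -1, 0, 0, 0, 0, -1, 0, 0, 0, 0, -1, 0, 0, 0, 0, -1, 0, 0, -0.01, 0, -1, 0, 0, -0.01, 0, -1, 0, 0, -0.01, 0, -1, 0, 0, -0.015, 0, -1, 0, 0, -0.03, 0, -1, 0, 0, -0.03, 0, -1, 0, 0, 0, 0, -1, 0, 0, 0, 0]
}}

```text
time: 5.88
position: [0.5659, -0.1967, 0.1837]
tool_rot: [-0.111, 0.994, 0.001, -0.001]
ft_force: [0.1, 0.6, -0.6]
grip_width: 0.0004
grip_force: 0.0
```

```bash
cat > look.py <<'E'
from h import *
import sys
o=status.get_obs();print(o["time"],o["position"],o["ft_force"])
im,d=imaging.camera("wrist");P=pts("wrist",d)
h=cv2.cvtColor(im,cv2.COLOR_RGB2HSV);m=cv2.inRange(h,(100,120,50),(130,255,255));m[260:]=0
q=P[(m>0)&(d>0)];print("plate",np.median(q,0))
s,_=imaging.camera("scene")
cv2.imwrite(sys.argv[1],np.hstack([cv2.resize(im[:260,250:510],(390,390)),cv2.resize(s[130:240,250:360],(390,390))])[...,::-1])
E
python3 look.py pics/l1.png
```

```text
5.875 [ 0.56586333 -0.19671264  0.18370414] [ 0.07848929  0.64824722 -0.56885897]
plate [ 0.56240928 -0.19380888  0.10298761]
```

View pics/l1.png

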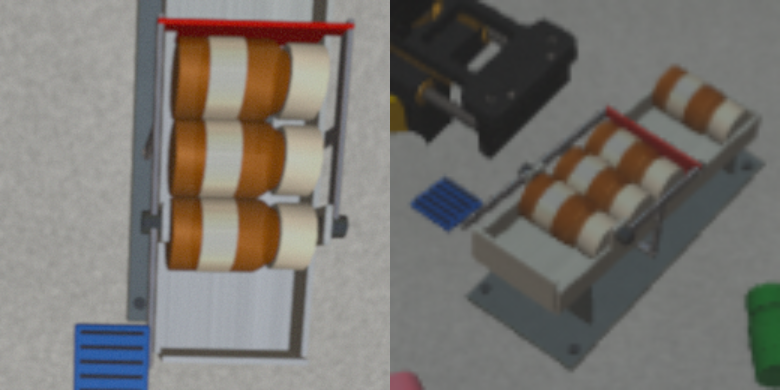

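The first bottle is in the tray (scene half, about (700,100)). The gate is shut at (250,28) with three bottles behind it, and the plate is back at 0.103. Second press.

{"method": "arm_command", "body": {
  "deltas": [-1, 0, 0, 0.04, 0, -1, 0, 0, 0.03, 0, -1, 0, 0, 0, 0, -1, 0, 0, 0.006, 0, -1, 0, 0, 0.006, 0, -1, 0, 0, 0.006, 0, -1, 0, 0, 0.006, 0, -1, 0, 0, 0.006, 0, -1, 0, 0, 0.005, 0, -1, 0, 0, 0, 0, -1, 0, 0, 0, 0, -1, 0, 0, 0, 0]
}}

```text
time: 7.48
position: [0.5695, -0.1978, 0.0813]
tool_rot: [-0.111, 0.994, -0.001, 0.003]
ft_force: [4.5, 1.8, 7.8]
grip_width: 0.0005
grip_force: 4.2
```

{"method": "arm_command", "body": {
  "deltas": [-1, 0, 0, 0, 0, -1, 0, 0, 0, 0, -1, 0, 0, 0, 0, -1, 0, 0, 0, 0, -1, 0, 0, -0.01, 0, -1, 0, 0, -0.01, 0, -1, 0, 0, -0.01, 0, -1, 0, 0, -0.015, 0, -1, 0, 0, -0.03, 0, -1, 0, 0, -0.03, 0, -1, 0, 0, 0, 0, -1, 0, 0, 0, 0]
}}

```text
time: 8.98
position: [0.5659, -0.1967, 0.1837]
tool_rot: [-0.111, 0.994, 0.001, -0.001]
ft_force: [0.1, -0.7, -0.9]
grip_width: 0.0007
grip_force: 0.0
```

```bash
python3 look.py pics/l2.png
```

```text
8.975 [ 0.56588218 -0.1967363   0.18372384] [ 0.12398582 -0.72632965 -0.89139307]
plate [ 0.56232791 -0.19386992  0.10291495]
```

View pics/l2.png

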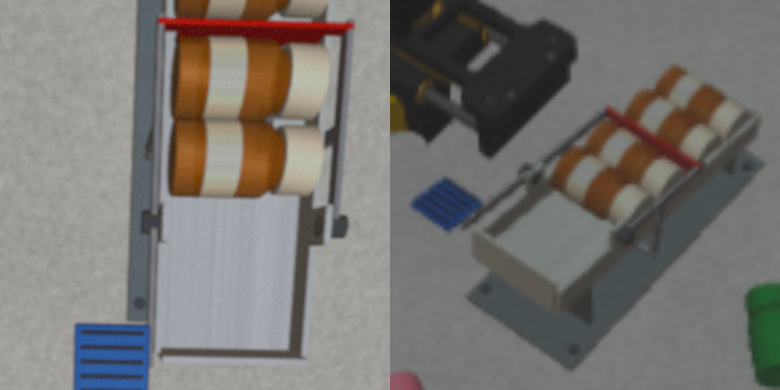

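Two bottles are in the tray (scene half, about (700,100) and (670,125)) and two are behind the shut gate. The plate is at rest height (0.103) and the arm is clear. I'll let things settle and hand in.

{"method": "arm_command", "body": {
  "deltas": [-1, 0, 0, 0, 0, -1, 0, 0, 0, 0, -1, 0, 0, 0, 0, -1, 0, 0, 0, 0]
}}

```text
time: 9.57
position: [0.5669, -0.1973, 0.1845]
tool_rot: [-0.111, 0.994, 0.0, -0.0]
ft_force: [0.0, 0.1, 0.3]
grip_width: 0.0003
grip_force: 0.0
```

```bash
python3 -c "
from rig import order;print(order.hand_in())"
```

```text
the job is handed in; nothing more can be done
None
```

Two amber bottles were dispensed one at a time into the tray, the gate is shut with the other two behind it, and the job was handed in at about 9.6 s; the hand-in returned no verdict.

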